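Set sprung tweezers to the marked gap beside a garment printer

ROBOT

A 7-joint arm with a two-finger parallel gripper is mounted at the origin on the work surface. World frame = base frame: x ahead of the robot, y to its left, z up, the work surface at z = 0. Lengths are in m, angles in rad, forces in N, time in s.
With the tool pointing down it reaches from about 0.425 to 0.875 m from the base axis. Payload 4.7 kg.
Tool frame: the origin (TCP) lies midway between the tips of the shut fingers; the grasp point (between the pads) lies 19 mm behind it; z points along the fingers, y is the line along which they close (so a half turn about z gives the same grasp; the last joint's range is limited). The gripper opens to 87 mm and grips with 3 to 60 N. Pads are 19 mm wide; open, the fingers measure 117 mm over their backs; the gripper's body (75 mm by 190 mm) begins 51 mm behind the grasp point.
Start: joints at [-1.269, 0.321, -0.07, 1.45, 0.023, 1.371, -0.057], TCP at [0.185, 0.623, 0.223] pointing down, gripper open.
Joint ranges: [-2.86, 2.86], [-0.3, 2.09], [-1.38, 1.24], [0.06, 2.45], [-1.56, 4.7], [0.09, 2.05], [-2.69, 2.69]. Speed limits (rad/s): [2.57, 2.57, 3.14, 3.14, 3.14, 3.14, 3.14].

INTERFACE

Orientations are given as a rotation vector (axis times angle).
In Python, from bench import ctrl gives the robot as it stands. The module is installed in compiled form; this text tells all that it offers.
- The arm moves only by the shell command python3 -m handwheel 'ROWS' [FORCE]. ROWS is JSON, a list of rows, each a list of 7 numbers: the finger opening in m, from 0 to 0.087, then the shift along the tool's x, y, z in m, then the turn, a rotation vector about the tool's x, y, z in degrees. A call has 1 to 12 rows; each row shifts and turns the commanded pose from where the row before left it, along the tool's axes as they then stand; what a row does not reach is not made up. A row lasts 1/8 s, in which the tool goes at most 62.5 mm and 10.7 degrees, less where a joint would pass 70% of its speed; a pose out of reach is approached as far as the arm can. A call is refused whole if a number of a shift passes 0.0625 or a number of a turn 10.7, either way. A call with a gripper value outside its range is refused whole. The fingers move at their own pace and stop on an object; FORCE is the grip in N (left out, the last holds). Time passes only in rows, so rows that do not move let the fingers close. It gives the time, the measured TCP pose, the force, the opening and the grip force at its end, in the units of the state.
- ctrl.get_state(): the state, without advancing time (a new reading comes with each control period).
- ctrl.get_image(name): name is "scene" or "top"; returns (picture, depth): 420x560x3 uint8, blue, green, red; 420x560 float32, m along the optical axis (not along the pixel's ray), 0 where there is no reading.
- ctrl.camera_info(name): a dict with "intrinsics" (3x3 intrinsics, pixels), "R" (3x3) and "t" (3): a world point X has camera coordinates R X + t. Camera axes: x right, y down, z forward; pixel columns grow to the right and rows downward; lengths in m; the calibration is good to about 2 mm. A picture is of the moment at which its call begins. camera_info takes no time and is no camera call.
- ctrl.close_job(): hands the job in; it is judged then, once.
The state is a dict: "time": time; "joint_positions": joint angles; "qd": joint speeds; "joint_torque": joint torques, N m; "position": TCP position; "tool_rot": TCP orientation; "ft_force": force on the tool from outside, world axes, zero at the start; "torque": the same for the moment, N m; "grip_width": opening from 0.0 (shut) to 1.0 (fully open); "grip_force": force on a finger pad.
Only numpy, scipy, OpenCV 4.12 (cv2) and the standard library are available. Lean on these libraries where they do the work, as an engineer would, in place of code of your own. Each camera call takes 0.05 s, during which the arm holds its last target. There are 200 camera calls.

TASK

Free the tweezers by pressing the cradle's yellow sprung lever down until it snaps over and stays down by itself, then take the tweezers by their blue pads and lift them level, at least 5 cm up out of the cradle. Squeeze them until the green line on the moving blade lies over the middle of the red marker that sets the tip gap for the next ink fitting, and finish while still holding them in the air, steady at that gap. Leave the ink bottle, the black knob and the screwdriver where they are.

Things in the scene. Friction and masses are not known exactly. Their poses are not given: they have to be found in the camera images.
- cradle: Dark cradle fixed to the bench, base plate 195 x 70 x 12 mm. Origin at bench height, below the pads of the tweezers as they lie. x runs along the tweezers from tail to tips, y across, z up; the lever sticks out to -x. Two black rests, 46 mm high, carry the tweezers: under the tail (x -89 to -59 mm, cheeks 6 mm high) and at x = 36 mm (12 mm wide). Under the pads is only the base plate.
- rocker_axle (a point): Middle of the level axle of the lever and hook, along the cradle's y, at x = -106 mm, 55 mm above the bench, between two posts 64 mm high at y = +-22 mm.
- clamp (a joint): Angle (rad) of the rocker. 0: the lever slopes 0.5 rad up, the hook lies over the tweezers' tail. 1.0 (stop): the lever slopes 0.5 rad down, the hook is up and back, clear of the tweezers, its top about 90 mm above the bench. Let go below 0.75 it springs back to 0; past 0.75 it snaps to 1.0 and stays. Pressing takes up to about 9 N at the pad.
- lever_pad (a point): Centre of the upper face of the yellow lever's pad (26 mm long, 30 mm wide, 6 mm thick), 62 mm from the axle; 87 mm above the bench at the start, about 28 mm when fully down. Pressing straight down at x = -163 mm of the cradle stays on the pad all the way.
- tweezers: Loose sprung steel tweezers, about 105 g, lying level. Two upright blades 14 mm high, 4 mm thick, 170 mm from hinge to white tips, in a V open at the tips (43 mm clear). Origin at the underside of the blades, midway between the blue pads at rest; x to the tips, y to the moving blade, z up. Hinge at x = -80 mm in a black tail block 30 x 18 x 14 mm. Mass centre within 10 mm of the pads.
- grip (a point): Point midway between the two blue grip pads at rest, 7 mm above the blades' underside (the mid height of the pads). The pads, 30 mm long in x and 20 mm high, are outside the blades; their outer faces are 38 mm apart at rest. They are squeezed across y, from above.
- blade (a joint): Angle (rad) by which the moving blade (+y) is closed: 0 at rest, 0.25 almost shut. Its green line is at y = 0.145 sin(0.14 - angle) m in the tweezers frame. The pads are 80 mm from the hinge: their outer width is about 38 mm less 80 mm times the angle. The spring pushes back with about 2.4 N at first, 6 to 10 N at the marked gaps.
- blade_line (a point): Middle of the green line, 22 mm long and 4 mm wide, on the top edge of the moving blade, 145 mm from the hinge, 15 mm above the blades' underside.
- marker (a joint): Position (m) of the red marker on the black cross strip, which is fixed to the other blade (-y) and runs under both blades at x = 64 mm. The marker's middle is at y = 0.001 + this value (m) in the tweezers frame. It differs from start to start; friction holds it there.
- marker_mid (a point): Middle of the top of the red marker, 30 mm long (x) and 8 mm wide (y), on the cross strip just below the blades. The gap is right when the green line is straight above it: same y in the tweezers frame.
- ink_bottle: Bystander: clear ink bottle with a white cap, 48 mm across, 105 mm high, standing near the cradle; origin under its centre.
- feed_knob: Bystander: loose black feed knob, 48 mm across, 32 mm high, standing near the cradle; origin under its centre.
- driver: Bystander: screwdriver with orange handle, 160 mm long, lying near the cradle along its own x.
Not all that is in view belongs to the job. Of the things like the cradle, leave any that is brown; of the rest the smaller one is meant. What is meant by the tweezers is not turquoise, and is the larger of those in its own colour.

How it is judged:
By the outcome, as a careful person would: the job done as asked, in the order asked, and still so for the second after the job is handed in, while the arm keeps its last pose, push and grip.
It also fails if it takes over 42 s, if anything falls off the work surface, if the arm or the gripper's body presses on something with over 40 N, if the wrist force passes 120 N, or if a joint passes its speed limit or range.

## Working session

There is one attempt and no reset: what is moved stays moved. The work goes in short steps, Python scripts to look and compute and a shell command to move; the robot and the scene stay as the last step left them, time stands still between calls to the robot, and variables do not carry over. Pictures are saved under pics/ and viewed, at most 10 in all, crops included, and the job is handed in when it is done.

```bash
mkdir -p pics
cat > h.py <<'E'
import numpy as np, cv2
from bench import ctrl
from scipy.spatial.transform import Rotation as Ro
def grab(n):
    im,d=ctrl.get_image(n); c=ctrl.camera_info(n); return im,d,c
def cloud(d,c):
    K=np.array(c["intrinsics"]);R=np.array(c["R"]);t=np.array(c["t"])
    v,u=np.mgrid[:d.shape[0],:d.shape[1]]
    P=np.stack([(u-K[0,2])/K[0,0]*d,(v-K[1,2])/K[1,1]*d,d],-1)
    return (P-t)@R
def proj(X,c):
    K=np.array(c["intrinsics"]);p=np.array(c["R"])@np.array(X)+np.array(c["t"]);p=K@p;return p[:2]/p[2]
E
python3 - <<'E'
from h import *
for n in("scene","top"):
    im,d,c=grab(n); cv2.imwrite(f"pics/{n}0.png",im); np.savez(f"{n}0.npz",im=im,d=d); print(n,-np.array(c["R"]).T@np.array(c["t"]),np.array(c["R"])[2])
s=ctrl.get_state();print(s)
E
```

```text
scene [ 1.19215425 -0.00803314  0.56025467] [-0.81423559  0.02315269 -0.58007271]
top [0.50448867 0.01968631 0.91888804] [ 0.02388853 -0.01968138 -0.99952088]
{'time': 0.1, 'joint_positions': array([-1.26889305,  0.32175829, -0.07007662,  1.45156386,  0.02258633,
        1.37080254, -0.05689973]), 'qd': array([-0.00125709, -0.00052845,  0.00021099, -0.00430839,  0.00094435,
       -0.00081443,  0.00089261]), 'joint_torque': array([-4.15103332e-04, -4.92572057e+01, -4.05846946e-01, -3.13400960e+01,
       -6.43736799e-02,  3.94300232e-02,  6.30687396e-05]), 'position': array([0.18440443, 0.62276925, 0.22155925]), 'tool_rot': array([-4.50469569e-01, -3.10895804e+00,  2.72890865e-03]), 'ft_force': array([-0.22942883,  0.14401862,  0.50658695]), 'torque': array([ 0.0536621 ,  0.044013  , -0.02564753]), 'grip_force': 0.0, 'grip_width': 1.0044277490546474}
```

View pics/scene0.png

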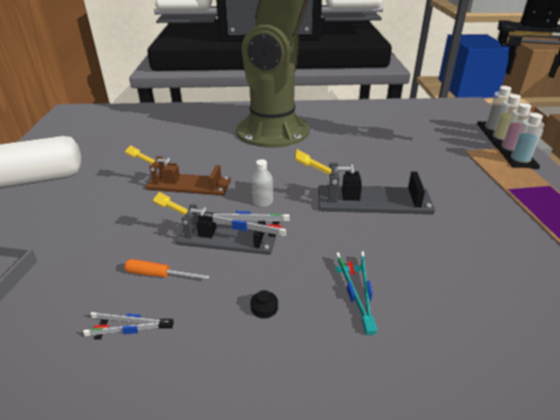

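View pics/top0.png

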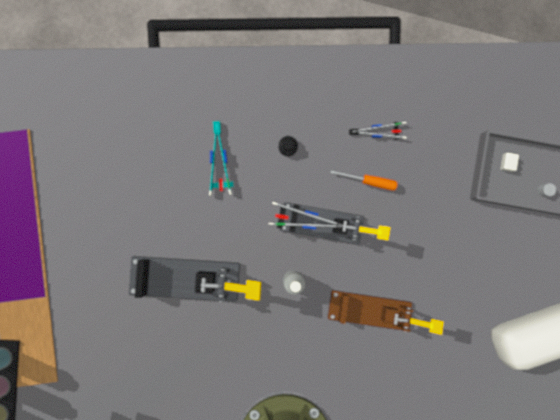

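The top view (pixels) shows three cradles: small dark (320,222), large dark (185,280) and brown (370,310). It shows three pairs of tweezers: turquoise (220,165), small steel (380,131) and large steel (310,218). The brown cradle is excluded, so the smaller dark one is meant. The larger steel tweezers lying in it are the ones to take. The bottle is at (293,283), the knob at (288,146) and the driver at (365,180). I'll confirm this in a crop and measure.

Run:
```python
from h import *
z=np.load("top0.npz");im,d=z["im"],z["d"];c=ctrl.camera_info("top");P=cloud(d,c)
cv2.imwrite("pics/crop1.png",cv2.resize(im[185:260,255:405],None,fx=5,fy=5,interpolation=cv2.INTER_CUBIC))
hsv=cv2.cvtColor(im,cv2.COLOR_BGR2HSV)
roi=np.zeros(d.shape,bool);roi[190:255,262:405]=1
def blobs(n,lo,hi):
    m=(cv2.inRange(hsv,lo,hi)>0)&roi&(d>0)
    k,l,st,ce=cv2.connectedComponentsWithStats(m.astype(np.uint8))
    for i in range(1,k):
        if st[i,4]>5:
            q=P[l==i];print(n,ce[i].round(1),st[i,4],np.median(q,0).round(4),q.min(0).round(3),q.max(0).round(3))
blobs("yellow",(20,120,100),(35,255,255));blobs("blue",(105,120,60),(130,255,255));blobs("green",(45,80,40),(85,255,255));blobs("red",(0,150,80),(8,255,255));blobs("red2",(172,150,80),(180,255,255))
H=P[...,2]
for lo,hi in((.007,.017),(.05,.07)):
    m=roi&(H>lo)&(H<hi);q=P[m][:,:2].astype(np.float32);r=cv2.minAreaRect(q*1000);print(lo,r,m.sum())
for n,(u,v) in dict(bottle=(293,283),knob=(288,146)).items(): print(n,P[v,u].round(3))
print(c["intrinsics"])
```

```text
yellow [376.9 231.5] 302 [ 0.4926 -0.2166  0.0825] [ 0.469 -0.266 -0.004] [ 0.506 -0.174  0.094]
blue [310.8 212.2] 31 [ 0.5383 -0.0692  0.0623] [ 0.534 -0.083  0.012] [ 0.545 -0.056  0.067]
blue [308.3 227.3] 33 [ 0.5046 -0.0636  0.0621] [ 0.5   -0.078  0.008] [ 0.507 -0.048  0.065]
green [280.1 223.7] 33 [5.133e-01 5.000e-04 5.940e-02] [ 0.509 -0.008  0.01 ] [0.518 0.01  0.063]
red [281.4 216.2] 46 [ 0.5314 -0.0024  0.0434] [ 0.527 -0.016  0.04 ] [0.536 0.009 0.047]
0.007 ((518.4396362304688, -137.71548461914062), (116.97892761230469, 281.9344177246094), 5.136563777923584) 1453
0.05 ((518.0529174804688, -86.15457916259766), (221.96392822265625, 52.99298095703125), 78.28250885009766) 677
bottle [ 0.387 -0.023  0.105]
knob [ 0.695 -0.023  0.033]
[[382.36400495   0.         278.96871955]
 [  0.         382.36400495 218.72688007]
 [  0.           0.           1.        ]]
```

View pics/crop1.png

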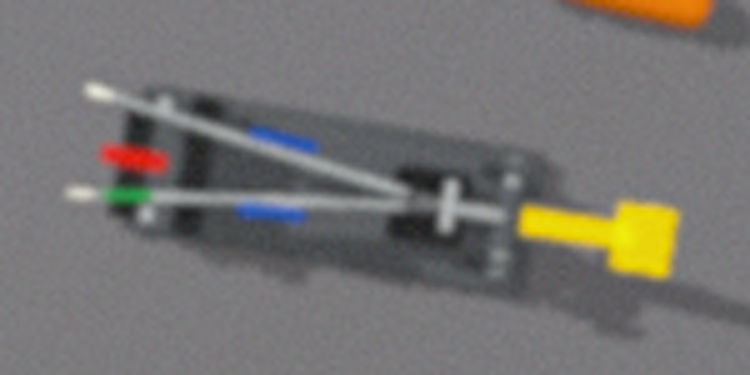

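The crop confirms it: the small dark cradle holds the large steel tweezers, with the moving (green line) blade at the lower side and the yellow pad at full-frame pixel (384,232). Next is the pose fit.

```bash
cat >> h.py <<'E'
def plan(xy,z,yaw=None):
    s=ctrl.get_state();R=Ro.from_rotvec(s["tool_rot"]).as_matrix();p=s["position"]
    print("pos",p.round(4),"tool shift mm",(R.T@(np.array([*xy,z])-p)*1000).round(1),"tooly yaw",np.degrees(np.arctan2(R[1,1],R[0,1])).round(2),"tool z",R[:,2].round(3))
E
python3 - <<'E'
from h import *
from scipy.optimize import least_squares
z=np.load("top0.npz");im,d=z["im"],z["d"];c=ctrl.camera_info("top");P=cloud(d,c)
hsv=cv2.cvtColor(im,cv2.COLOR_BGR2HSV);m=cv2.inRange(hsv,(20,120,100),(35,255,255))>0;m[:190]=0;m[255:]=0;m[:,:376]=0
v,u=np.nonzero(m);k=u<405;yp=(u[k].mean(),v[k].mean());print("yel",yp,k.sum())
def ray(uv,h):
    K=np.array(c["intrinsics"]);R=np.array(c["R"]);o=-R.T@np.array(c["t"]);g=R.T@np.linalg.solve(K,[*uv,1]);return (o+g*(h-o[2])/g[2])[:2]
obs=[(ray((310.8,212.2),.062),(0,-17)),(ray((308.3,227.3),.062),(0,17)),(ray((280.1,223.7),.061),(63.6,20.2)),(ray(yp,.087),(-160,0))]
def f(p):
    C,S=np.cos(p[2]),np.sin(p[2]);return np.concatenate([p[:2]+np.array([[C,-S],[S,C]])@np.array(m)/1e3-o for o,m in obs])
r=least_squares(f,[.52,-.066,1.39]);p=r.x;print(p,np.degrees(p[2]),(r.fun*1000).round(1))
C,S=np.cos(p[2]),np.sin(p[2]);W=np.array([[C,-S],[S,C]])
print("marker",W.T@(ray((281.4,216.2),.044)-p[:2])*1000)
for a in(-163,):
    q=p[:2]+W@[a/1e3,0];print(q);plan(q,.15)
plan(p[:2],.15)
E
```

```text
yel (np.float64(382.80104712041884), np.float64(232.42931937172776)) 191
[ 0.520996   -0.06588752  1.37089778] 78.54665673720675 [-0.3 -0.2  0.1  0.   0.1 -0.1  0.1  0.3]
marker [63.39201627  2.58035758]
[ 0.48862911 -0.22564166]
pos [0.1844 0.6228 0.2216] tool shift mm [-532.5 -727.    72.9] tooly yaw 73.51 tool z [-0.    -0.002 -1.   ]
pos [0.1844 0.6228 0.2216] tool shift mm [-518.2 -564.7   72.6] tooly yaw 73.51 tool z [-0.    -0.002 -1.   ]
```

```bash
python3 -m handwheel '[[0,-0.045,-0.0045,0,0,0,4.1],[0,-0.045,-0.0045,0,0,0,4.1],[0,-0.045,-0.0045,0,0,0,4.1],[0,-0.045,-0.0045,0,0,0,4.1],[0,-0.045,-0.0045,0,0,0,4.1],[0,-0.045,-0.0045,0,0,0,4.1],[0,-0.044,-0.0045,0,0,0,4.1],[0,-0.044,-0.0045,0,0,0,4.1],[0,-0.044,-0.0045,0,0,0,4.1],[0,-0.044,-0.0045,0,0,0,4.1],[0,-0.044,-0.0045,0,0,0,4.1],[0,-0.044,-0.0045,0,0,0,4.1]]' 20
python3 - <<'E'
from h import *
plan((.4886,-.2256),.15)
E
```

```text
time: 1.6
position: [0.5549, 0.256, 0.222]
tool_rot: [-1.707, -2.637, 0.001]
ft_force: [1.2, -0.4, -1.0]
grip_width: 0.004
grip_force: 0.0
pos [0.5549 0.256  0.222 ] tool shift mm [-412.2 -257.7   72.3] tooly yaw 24.18 tool z [-0.001 -0.    -1.   ]
```

```bash
python3 -m handwheel '[[0,0,0,0,0,0,8.9],[0,0,0,0,0,0,8.9],[0,0,0,0,0,0,8.9],[0,-0.054,0.0035,0,0,0,9],[0,-0.054,0.0035,0,0,0,0],[0,-0.054,0.0035,0,0,0,0],[0,-0.054,0.0035,0,0,0,0],[0,-0.054,0.0035,0,0,0,0],[0,-0.054,0.0035,0,0,0,0],[0,-0.054,0.0035,0,0,0,0],[0,-0.054,0.0035,0.02,0,0,0],[0,-0.054,0.0035,0.02,0,0,0]]'
python3 - <<'E'
from h import *
plan((.4886,-.2256),.1)
E
```

```text
time: 3.1
position: [0.4976, -0.2271, 0.1822]
tool_rot: [2.43, 1.991, 0.002]
ft_force: [0.3, 0.1, 0.2]
grip_width: 0.003
grip_force: 0.0
pos [ 0.4976 -0.2271  0.1822] tool shift mm [-0.4 -9.2 82.1] tooly yaw -11.36 tool z [ 0.001  0.001 -1.   ]
```

```bash
python3 -m handwheel '[[0,0,-0.009,0.04,0,0,-0.1],[0,0,0,0.04,0,0,0],[0,0,0,0.01,0,0,0],[0,0,0,0.01,0,0,0],[0,0,0,0.01,0,0,0],[0,0,0,0.01,0,0,0]]'
python3 - <<'E'
from h import *
plan((.4886,-.2256),.033); print(ctrl.get_state()["ft_force"])
E
```

```text
time: 3.85
position: [0.4908, -0.2262, 0.0649]
tool_rot: [2.426, 1.989, 0.001]
ft_force: [-1.7, -3.2, 5.9]
grip_width: 0.001
grip_force: 3.0
pos [ 0.4908 -0.2262  0.0649] tool shift mm [ 0.2 -2.5 31.9] tooly yaw -11.29 tool z [ 0.004 -0.003 -1.   ]
[-1.65685252 -3.15519789  5.91963629]
```

```bash
python3 -m handwheel '[[0,0,-0.001,0.01,0,0,0],[0,0,-0.001,0.01,0,0,0],[0,0,0,0.01,0,0,0],[0,0,0,0.001,0,0,0],[0,0,0,0,0,0,0]]'
python3 -m handwheel '[[0,0,0,-0.04,0,0,0],[0,0,0,-0.06,0,0,0],[0,0,0,0,0,0,0]]'
python3 - <<'E'
from h import *
im,d,c=grab("scene"); cv2.imwrite("pics/s2.png",cv2.resize(im[180:260,120:300],None,fx=4,fy=4,interpolation=cv2.INTER_CUBIC))
plan((.521,-.0659),.12)
E
```

```text
time: 4.47
position: [0.4886, -0.2236, 0.0341]
tool_rot: [2.429, 1.992, 0.004]
ft_force: [-5.2, 2.0, 20.4]
grip_width: 0.005
grip_force: 8.9
time: 4.85
position: [0.4902, -0.2243, 0.1357]
tool_rot: [2.424, 1.989, 0.009]
ft_force: [0.2, 0.2, 0.0]
grip_width: 0.006
grip_force: 0.0
pos [ 0.4887 -0.2234  0.1333] tool shift mm [160.7   1.   13.5] tooly yaw -11.24 tool z [ 0.004  0.    -1.   ]
```

View pics/s2.png

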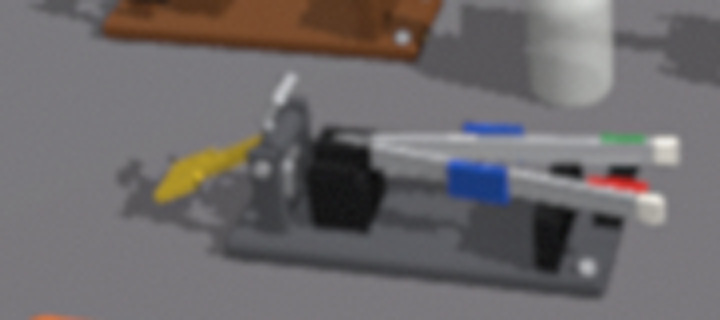

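The lever is down (crop 200,170) and stays down. The hook is upright and clear (285,88), and the tweezers are still on their rests. Next I go over the pads.

```bash
python3 -m handwheel '[[0.06,0.053,0,0,0,0,0.2],[0.06,0.053,0.001,0,0,0,0],[0.06,0.054,0,0,0,0,0],[0.06,0,0,0.03,0,0,0],[0.06,0,0,0,0,0,0]]' 15
python3 - <<'E'
from h import *
plan((.521,-.0659),.034); print(ctrl.get_state()["grip_width"]*87)
E
```

```text
time: 5.52
position: [0.5168, -0.0659, 0.0982]
tool_rot: [-2.428, -1.987, 0.01]
ft_force: [-0.8, -0.4, -0.0]
grip_width: 0.486
grip_force: 0.0
pos [ 0.5168 -0.0659  0.0982] tool shift mm [ 1.   4.6 64.2] tooly yaw -11.4 tool z [-0.008 -0.001 -1.   ]
42.295433181735696
```

```bash
python3 -m handwheel '[[0.06,0.001,0.004,0,0,0,0],[0.06,0,0,0,0,0,0],[0.06,0,0,0,0,0,0],[0.06,0,0,0,0,0,0]]' 15
python3 - <<'E'
from h import *
plan((.521,-.0659),.034); print(ctrl.get_state()["grip_width"]*87)
E
```

```text
time: 6.02
position: [0.5241, -0.067, 0.1019]
tool_rot: [2.433, 1.987, 0.001]
ft_force: [-0.1, 0.1, 0.1]
grip_width: 0.688
grip_force: 0.0
pos [ 0.5241 -0.067   0.1019] tool shift mm [ 0.4 -3.3 67.9] tooly yaw -11.52 tool z [ 0.001  0.    -1.   ]
59.875417905320575
```

Settled; correct and descend.

```bash
python3 -m handwheel '[[0.06,0,-0.003,0.02,0,0,0],[0.06,0,0,0.024,0,0,0],[0.06,0,0,0.012,0,0,0],[0.06,0,0,0.012,0,0,0],[0.06,0,0,0,0,0,0],[0.06,0,0,0,0,0,0]]'
python3 - <<'E'
from h import *
plan((.521,-.0659),.034); print(ctrl.get_state()["ft_force"])
E
```

```text
time: 6.78
position: [0.5216, -0.0662, 0.0341]
tool_rot: [2.432, 1.987, 0.001]
ft_force: [0.5, 0.3, -0.2]
grip_width: 0.685
grip_force: 0.0
pos [ 0.5216 -0.0662  0.0341] tool shift mm [ 0.2 -0.6  0.1] tooly yaw -11.5 tool z [ 0.001  0.    -1.   ]
[ 0.5399591   0.3412167  -0.24330715]
```

```bash
python3 -m handwheel '[[0.033,0,0,0,0,0,0],[0.033,0,0,0,0,0,0],[0.033,0,0,0,0,0,0],[0.033,0,0,0,0,0,0],[0.032,0,0,0,0,0,0],[0.032,0,0,0,0,0,0],[0.032,0,0,0,0,0,0],[0.032,0,0,0,0,0,0]]' 20
python3 - <<'E'
from h import *
plan((.521,-.0659),.034);s=ctrl.get_state(); print(s["grip_width"]*87,s["grip_force"])
E
```

```text
time: 7.78
position: [0.5214, -0.0659, 0.0338]
tool_rot: [2.432, 1.988, 0.001]
ft_force: [1.2, -0.5, 1.8]
grip_width: 0.369
grip_force: 6.1
pos [ 0.5214 -0.0659  0.0338] tool shift mm [-0.  -0.3 -0.2] tooly yaw -11.48 tool z [ 0.001  0.    -1.   ]
32.08912657542035 6.148299740161747
```

Now I lift gently by about 90 mm.

```bash
python3 -m handwheel '[[0.032,0,0,-0.005,0,0,0],[0.032,0,0,-0.01,0,0,0],[0.032,0,0,-0.01,0,0,0],[0.032,0,0,-0.01,0,0,0],[0.032,0,0,-0.015,0,0,0],[0.032,0,0,-0.015,0,0,0],[0.032,0,0,-0.015,0,0,0],[0.032,0,0,-0.01,0,0,0],[0.032,0,0,-0.005,0,0,0],[0.032,0,0,0,0,0,0],[0.032,0,0,0,0,0,0],[0.032,0,0,0,0,0,0]]'
python3 - <<'E'
from h import *
for n in("scene","top"):
    im,d,c=grab(n); np.savez(f"{n}3.npz",im=im,d=d)
    u,v=proj((.522,-.03,.14),c).astype(int)
    cv2.imwrite(f"pics/{n}3.png",cv2.resize(im[v-50:v+60,u-80:u+80],None,fx=5,fy=5,interpolation=cv2.INTER_CUBIC)); print(u-80,v-50)
s=ctrl.get_state(); print(s["grip_width"]*87,s["grip_force"],s["position"])
E
```

```text
time: 9.28
position: [0.5207, -0.0661, 0.1281]
tool_rot: [-2.432, -1.988, 0.001]
ft_force: [-0.8, -0.2, -0.3]
grip_width: 0.368
grip_force: 5.1
179 133
215 168
32.246296230102075 5.109823748935014 [ 0.52077531 -0.06614763  0.12818417]
```

View pics/scene3.png

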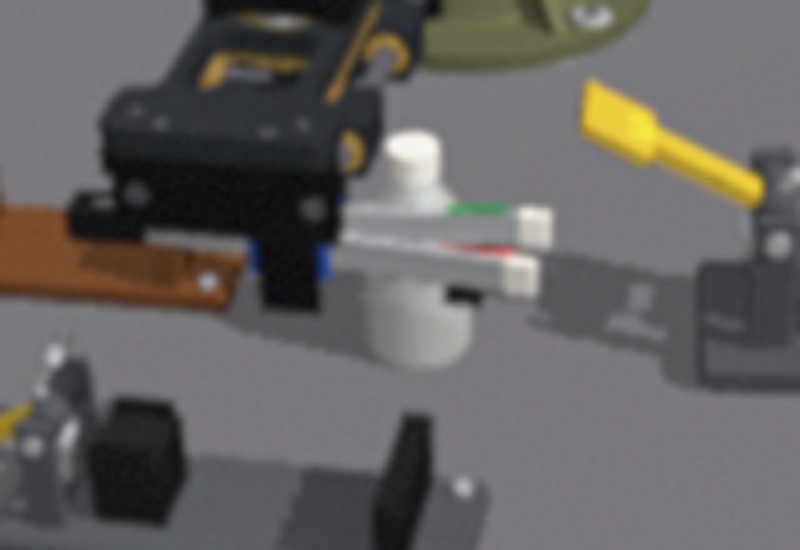

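View pics/top3.png

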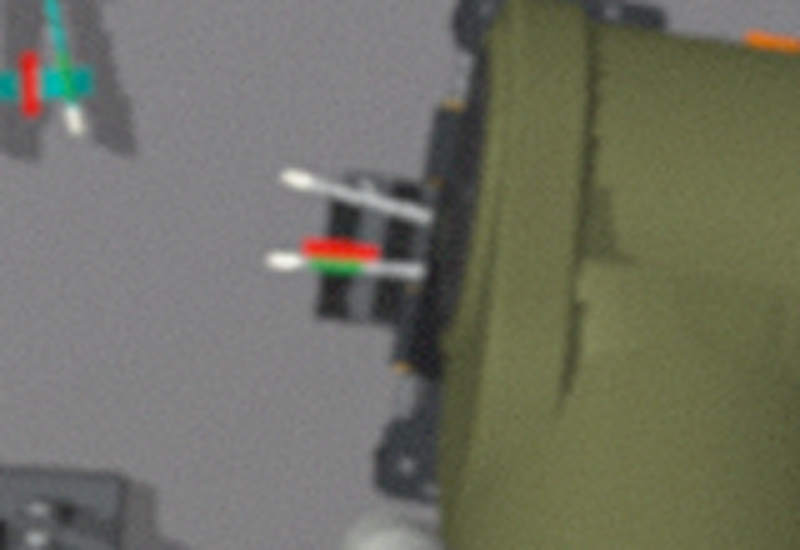

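The tweezers are held level and clear of the rests. In the top crop, red is at (340,250) and green at (337,267), so more closing is needed. I'll measure with soft centroids.

```bash
cat >> h.py <<'E'
def ray(uv,h,c):
    K=np.array(c["intrinsics"]);R=np.array(c["R"]);o=-R.T@np.array(c["t"]);g=R.T@np.linalg.solve(K,[*uv,1]);return (o+g*(h-o[2])/g[2])[:2]
def soft(im,box):
    u0,u1,v0,v1=box;q=im[v0:v1,u0:u1].astype(float);B,G,R=q[...,0],q[...,1],q[...,2]
    v,u=np.mgrid[v0:v1,u0:u1];o={}
    for n,w in dict(red=R-np.maximum(G,B),green=G-np.maximum(R,B)).items():
        w=np.clip(w-12,0,None);o[n]=((w*u).sum()/w.sum(),(w*v).sum()/w.sum(),w)
    return o
E
python3 - <<'E'
from h import *
c=ctrl.camera_info("top")
im=np.load("top0.npz")["im"];o=soft(im,(268,296,206,232));th=1.3709
ny=np.array([-np.sin(th),np.cos(th)]);nx=np.array([np.cos(th),np.sin(th)])
g=ray(o["green"][:2],.061,c);r=ray(o["red"][:2],.0445,c);print(o["green"][:2],o["red"][:2],"dx",(g-r)@nx*1e3,"dy",(g-r)@ny*1e3,"marker y",20.2-(g-r)@ny*1e3)
for k in("green","red"): print((o[k][2].sum(1)).round(0))
im=np.load("top3.npz")["im"];b=(270,296,208,230);o=soft(im,b);print(o["green"][:2],o["red"][:2])
s=ctrl.get_state();z=s["position"][2]+.019-.007;print("underside",z)
g=ray(o["green"][:2],z+.015,c);r=ray(o["red"][:2],z-.0015,c);print("dy seen",(g-r)@ny*1e3)
for k in("green","red"): print((o[k][2].sum(1)).round(0))
P=cloud(np.load("top3.npz")["d"],c);print(P[220:222,278:290,2].round(3))
# expected green pixel offset from red now, scale
print("px/mm", np.linalg.norm(proj((.52,0,z),c)-proj((.53,0,z),c))/10)
E
```

```text
(np.float64(280.19942611190817), np.float64(223.56958393113342)) (np.float64(281.4387779648785), np.float64(216.19425066153477)) dx 0.1665325056467307 dy 17.369895745288847 marker y 2.830104254711152
[  0.   0.   0.   0.   0.   0.   0.   0.   0.   0.   0.   0.   0.   0.
   0.   0. 179. 483. 499. 225.   8.   0.   0.   0.   0.   0.]
[   0.    0.    0.    0.    0.    0.    0.  173.  871. 1683. 2089. 1876.
 1187.  431.    4.    0.    0.    0.    0.    0.    0.    0.    0.    0.
    0.    0.]
(np.float64(281.86122047244095), np.float64(221.18307086614172)) (np.float64(282.5160497023039), np.float64(217.33212529122443))
underside 0.1401841655163301
dy seen 8.34664337505321
[  0.   0.   0.   0.   0.   0.   0.   0.   0.   0.   0.   0. 145. 562.
 287.  22.   0.   0.   0.   0.   0.   0.]
[0.000e+00 0.000e+00 0.000e+00 0.000e+00 0.000e+00 0.000e+00 0.000e+00
 4.620e+02 1.426e+03 2.313e+03 2.267e+03 1.126e+03 1.310e+02 1.000e+00
 0.000e+00 0.000e+00 0.000e+00 0.000e+00 0.000e+00 0.000e+00 0.000e+00
 0.000e+00]
[[0.155 0.156 0.154 0.153 0.155 0.151 0.155 0.154 0.152 0.154 0.153 0.153]
 [0.154 0.155 0.156 0.155 0.155 0.919 0.156 0.156 0.156 0.155 0.155 0.153]]
px/mm 0.4905398176551247
```

```bash
python3 -m handwheel '[[0.029,0,0,0,0,0,0],[0.029,0,0,0,0,0,0],[0.029,0,0,0,0,0,0],[0.029,0,0,0,0,0,0]]' 25
cat > m.py <<'E'
from h import *
c=ctrl.camera_info("top");N=6
im=np.mean([ctrl.get_image("top")[0].astype(float) for _ in range(N)],0)
s=ctrl.get_state();w=s["grip_width"]*87;print("w",w,"F",s["grip_force"],"pos",s["position"].round(4))
z=s["position"][2]+.012;a=(38-w)/80;th=1.3709+a/2
nx=np.array([np.cos(th),np.sin(th)]);ny=np.array([-nx[1],nx[0]])
o=soft(im,(268,298,206,232));g=ray(o["green"][:2],z+.015,c);r=ray(o["red"][:2],z-.0015,c)
print(o["green"][:2],o["red"][:2],"dy",(g-r)@ny*1e3,"dx",(g-r)@nx*1e3)
# profile of red/green along ny, over middle of marker, in mm from green's ny
prof={}
for k,h in(("red",z-.0015),("green",z+.015)):
    t=np.arange(-10,10.1,1)
    W=o[k][2];out=[]
    for e in t:
        v=0
        for x in np.arange(-9,9.1,1.5):
            u,vv=proj([*(g+ny*e/1e3+nx*x/1e3),h],c);v+=cv2.getRectSubPix(W.astype(np.float32),(1,1),(float(u-268),float(vv-206)))[0,0]
        out.append(v/13)
    print(k,np.array(out).round(0).astype(int))
cv2.imwrite("pics/m.png",cv2.resize(im[205:240,262:312].astype(np.uint8),None,fx=12,fy=12,interpolation=cv2.INTER_CUBIC))
E
python3 m.py
```

```text
time: 9.88
position: [0.521, -0.0661, 0.1286]
tool_rot: [-2.433, -1.988, -0.0]
ft_force: [-0.5, -0.0, -1.3]
grip_width: 0.335
grip_force: 6.4
w 29.169836004236206 F 6.430295642931014 pos [ 0.521  -0.0661  0.1286]
(np.float64(282.34859056656427), np.float64(219.38375662852357)) (np.float64(282.36791429346346), np.float64(217.23447247084343)) dy 4.787294922780347 dx -0.0761639774334305
red [ 0  3 15 32 42 41 26  7  0  0  0  0  0  2  4  2  0  0  0  0  0]
green [ 0  0  0  0  0  0  0  2 11 28 36 27 11  2  0  0  0  0  0  0  0]
```

View pics/m.png

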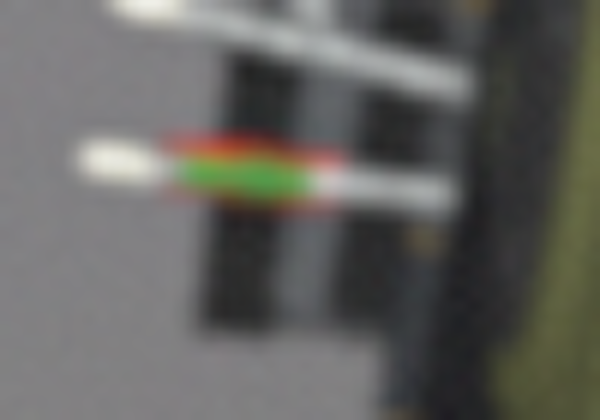

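The red shows on both sides of the green, more on the far side, so it is close. I'll fit a rendered model for the remaining offset.

```bash
cat > fit.py <<'E'
from h import *
import sys
from scipy.optimize import least_squares
c=ctrl.camera_info("top");S=16;U0,V0,NW,NH=262,200,40,40
def rect(cx,cy,L,Wd,yaw,h):
    C,s=np.cos(yaw),np.sin(yaw)
    return np.array([proj([cx+C*a-s*b,cy+s*a+C*b,h],c) for a,b in((-L,-Wd),(L,-Wd),(L,Wd),(-L,Wd))])
def draw(m,pts,val):
    q=((pts-[U0,V0]+.5)*S*16-8).round().astype(np.int32)
    cv2.fillConvexPoly(m,cv2.convexHull(q),val,shift=4)
def fit(im,z,a,g0,th0,dy0):
    X=im[V0:V0+NH,U0:U0+NW].astype(float);obs=np.stack([X[...,2]-X[...,1],X[...,1]-X[...,0]])
    W=np.zeros((NH,NW));W[5:32,4:34]=1
    def model(p):
        gx,gy,dy,sg,dx,th=p;by=th+.14-a
        m=np.zeros((NH*S,NW*S),np.uint8);n=np.array([-np.sin(th),np.cos(th)]);t=np.array([np.cos(th),np.sin(th)])
        r=np.array([gx,gy])-n*dy/1e3+t*dx/1e3
        draw(m,rect(*r,.015,.004,th,z-.0015),1)
        bl=np.array([gx,gy])
        draw(m,np.vstack([rect(*bl,.024,.002,by,z),rect(*bl,.024,.002,by,z+.014)]),0)
        draw(m,rect(gx,gy,.011,.002,by,z+.015),2)
        A=[cv2.GaussianBlur(cv2.resize((m==k).astype(np.float32),(NW,NH),interpolation=cv2.INTER_AREA),(0,0),max(sg,.2)) for k in(1,2)]
        A=np.stack([A[0][W>0],A[1][W>0],np.ones(int(W.sum()))],1);res=[]
        for k in(0,1):
            y=obs[k][W>0];co=np.linalg.lstsq(A,y,rcond=None)[0];res.append(A@co-y)
        return np.concatenate(res)
    x0=[*g0,dy0,.7,0,th0]
    r=least_squares(model,x0,x_scale=[1e-3,1e-3,1,.3,1,.05],diff_step=None,method="trf",jac=lambda p:np.stack([(model(p+e)-model(p-e))/(2*e.sum()) for e in np.diag([4e-4,4e-4,.4,.1,.5,.02])],1))
    return r
def run(im,z,w,dy0,N=1):
    a=(38-w)/80;th=1.3709+a/2;o=soft(im,(268,298,206,232));g=ray(o["green"][:2],z+.015,c)
    best=min((fit(im,z,a,g,th,d) for d in(dy0-1.5,dy0+1.5)),key=lambda r:r.cost)
    p=best.x;J=best.jac;sd=np.sqrt(np.diag(np.linalg.inv(J.T@J))*2*best.cost/len(best.fun))
    print("w %.2f dy %.2f +- %.2f blur %.2f dx %.2f yaw %.2f (exp %.2f) rms %.2f"%(w,p[2],sd[2],p[3],p[4],np.degrees(p[5]),np.degrees(th),np.sqrt(np.mean(best.fun**2))))
if __name__=="__main__":
    if len(sys.argv)>1:
        run(np.load("top0.npz")["im"],.046,38,17.4);run(np.load("top3.npz")["im"],.1402,32.25,8)
    im=np.mean([ctrl.get_image("top")[0].astype(float) for _ in range(4)],0);s=ctrl.get_state()
    print(s["time"],s["grip_force"],s["position"].round(4))
    run(im,s["position"][2]+.012,s["grip_width"]*87,2.5)
E
python3 fit.py a
```

```text
w 38.00 dy 17.38 +- 0.04 blur 1.06 dx -0.28 yaw 78.69 (exp 78.55) rms 4.07
w 32.25 dy 5.25 +- 0.08 blur 1.18 dx -1.60 yaw 81.11 (exp 80.61) rms 4.09
10.375 6.430981394369155 [ 0.5211 -0.0661  0.1286]
w 29.35 dy 0.99 +- 0.02 blur 1.01 dx -1.08 yaw 81.34 (exp 81.64) rms 3.78
```

```bash
python3 -m handwheel '[[0.0285,0,0,0,0,0,0],[0.0284,0,0,0,0,0,0],[0.0284,0,0,0,0,0,0],[0.0284,0,0,0,0,0,0]]' 25
python3 fit.py
python3 - <<'E'
from h import *
c=ctrl.camera_info("top");d=np.median([ctrl.get_image("top")[1] for _ in range(3)],0);P=cloud(d,c)
q=P[200:232,262:305].reshape(-1,3);th=1.40;q=q[(q[:,2]>.145)&(q[:,2]<.165)]
x=(q[:,:2]-[.521,-.0659])@[np.cos(th),np.sin(th)]
k=(x>.02)&(x<.1);pf=np.polyfit(x[k],q[k,2],1);print(k.sum(),x[k].min(),x[k].max(),"slope deg",np.degrees(pf[0]),np.polyval(pf,.06))
for lo in np.arange(.02,.1,.01):
    j=(x>lo)&(x<lo+.01);print(lo.round(2),j.sum(),np.median(q[j,2]).round(4) if j.any() else '')
E
```

```text
time: 10.88
position: [0.5211, -0.0661, 0.1286]
tool_rot: [2.433, 1.988, 0.0]
ft_force: [0.0, -0.9, -1.7]
grip_width: 0.329
grip_force: 6.7
11.075 6.747931750724092 [ 0.521  -0.0661  0.1286]
w 28.39 dy -0.18 +- 0.02 blur 1.06 dx -1.13 yaw 81.90 (exp 81.99) rms 3.14
131 0.03141374335111265 0.09003181696496101 slope deg 0.03430207397542255 0.15395487630817073
0.02 0 
0.03 20 0.1539
0.04 21 0.1542
0.05 22 0.1548
0.06 23 0.1543
0.07 21 0.1545
0.08 23 0.1541
0.09 1 0.1544
```

```bash
python3 -m handwheel '[[0.0285,0,0,0,0,0,0],[0.0285,0,0,0,0,0,0],[0.0285,0,0,0,0,0,0],[0.0285,0,0,0,0,0,0],[0.0285,0,0,0,0,0,0],[0.0285,0,0,0,0,0,0],[0.0285,0,0,0,0,0,0],[0.0285,0,0,0,0,0,0]]' 25
python3 fit.py
python3 - <<'E'
from h import *
im,d,c=grab("scene");cv2.imwrite("pics/sf.png",im)
E
```

```text
time: 12.22
position: [0.521, -0.0661, 0.1285]
tool_rot: [-2.433, -1.988, -0.0]
ft_force: [0.2, 0.4, -1.6]
grip_width: 0.332
grip_force: 6.7
12.425 6.691640774952248 [ 0.521  -0.0661  0.1285]
w 28.74 dy 0.02 +- 0.02 blur 1.06 dx -1.10 yaw 82.21 (exp 81.86) rms 3.28
```

View pics/sf.png

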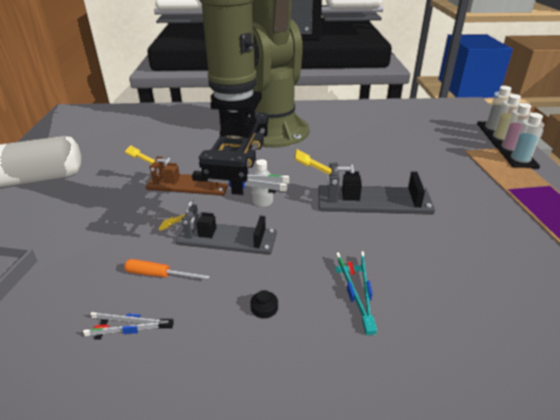

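The final view shows the lever still down (172,222), and the tweezers held in the air (265,180). The bottle (262,185), knob (264,303) and driver (150,269) haven't moved. The measured gap offset is 0.02 mm, so I'm handing in.

```bash
python3 -c "from bench import ctrl; print(ctrl.close_job())"
```

```text
the job is handed in; nothing more can be done
None
```

The job is handed in: the lever is latched down, and the tweezers are held level about 9 cm above their rests, steady, with the green line measured within about 0.2 mm of the red marker's middle; the ink bottle, knob and screwdriver were left where they stood.

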